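# Unlock the induction hob and start it

### The job

The portable hob is child-locked: with both fingertips press its two square keys down together, fully, hold them down for at least two seconds, and then let them come back up. Then press the single large round key down fully and release it to start the hob. Do not press the two smaller round keys, and leave the pan, pastry box, bowl and jar where they are.

Things in the scene. Friction and masses are not known exactly. Their poses are not given: they have to be found in the camera images.
- hob: Grey and black portable induction hob, 360 mm deep (x) by 370 mm wide (y), top at 60 mm above its origin; fixed. Origin: centre of its underside, on the table. Its front (-x) side, towards the robot, has a control strip with three thin aluminium panels in a row along its y, 110 mm apart and centred 135 mm in front of the hob's centre; which panel is in which place varies.
- lock_keys: Aluminium panel 46 x 106 x 5 mm on the control strip, turned with the hob, carrying the two square lock keys at y = +34 and -34 mm. Origin: centre of its underside, on the hob's top. The key tops stand 15 mm above the origin, 10 mm above the panel.
- lock_left_top (a point): Centre of the top face of the left (+y) square lock key: black cap 28 x 28 mm, rising 10 mm above its panel; moves with the key.
- lock_right_top (a point): The same for the right (-y) square lock key; the two centres are 68 mm apart.
- lock_left (a joint): Left square key, pressed straight down. Joint value 0 m when up, 0.006 m when fully down; springs back up. Takes about 1.2 N to start moving and 4 N to bottom out.
- lock_right (a joint): Right square key, pressed straight down. Joint value 0 m when up, 0.006 m when fully down; springs back up. Takes about 1.2 N to start moving and 4 N to bottom out.
- start_key_top (a point): Centre of the top face of the start key: the single large round black cap, 36 mm in diameter, alone in the middle of an aluminium panel of the same size, rising 10 mm above it; moves with the key.
- start_key (a joint): Start key, pressed straight down. Joint value 0 m when up, 0.006 m when fully down; springs back up. Takes about 1.2 N to start moving and 4 N to bottom out.
- heat_keys: Third aluminium panel, same size, carrying two small round black keys (20 mm in diameter, tops 15 mm above its origin) at y = +34 and -34 mm; these are not to be pressed. Origin: centre of its underside, on the hob's top.
- heat_left (a joint): Left small round key, not to be pressed. Joint value 0 m when up, 0.006 m when fully down; springs back up. Takes about 1.2 N to start moving and 4 N to bottom out.
- heat_right (a joint): Right small round key, not to be pressed. Joint value 0 m when up, 0.006 m when fully down; springs back up. Takes about 1.2 N to start moving and 4 N to bottom out.
- pan: Loose dark frying pan on the hob behind the control strip, 192 mm across the rim, 42 mm tall, with a handle along its +x pointing away from the robot. Origin: centre of its underside. Leave alone.
- pastry_box: Loose open cardboard box of pastries, 210 (x) x 150 (y) mm, walls 60 mm tall, its windowed lid folded right back and sloping down to the table on its far (+x) side, 173 mm beyond the box; to the left of the hob. Origin: centre of the underside of the box. Leave alone.
- bowl: Loose white bowl, 120 mm across, 55 mm tall, to the right of the hob. Origin: centre of its underside. Leave alone.
- jar: Loose glass jar with a steel cap, 60 mm across, 85 mm tall, to the right of the hob. Origin: centre of its underside. Leave alone.

How it is judged:
By the outcome, as a careful person would: the job done as asked, in the order asked, and still so for the second after the job is handed in, with the robot touching nothing.
It also fails if it takes over 51 s, if anything falls off the work surface, if the arm or the gripper's body presses on something with over 40 N, if the wrist force passes 120 N, or if a joint passes its speed limit or range.

### The arm

A 7-joint arm with a two-finger parallel gripper is mounted at the origin on the work surface. World frame = base frame: x ahead of the robot, y to its left, z up, the work surface at z = 0. Lengths are in m, angles in rad, forces in N, time in s.
With the tool pointing down it reaches from about 0.425 to 0.875 m from the base axis. Payload 4.7 kg.
Tool frame: the origin (TCP) lies midway between the tips of the shut fingers; the grasp point (between the pads) lies 19 mm behind it; x points along the fingers, y is the direction in which the jaws open and shut, and the axes are right-handed (so a half turn about x gives the same grasp; the last joint's range is limited). The gripper opens to 87 mm and grips with 3 to 60 N. Pads are 19 mm wide; open, the fingers measure 117 mm over their backs; the gripper's body (75 mm by 190 mm) begins 51 mm behind the grasp point.
Start: joints at [1.287, 0.321, -0.07, 1.45, 0.023, 1.371, -0.057], TCP at [0.191, -0.621, 0.223] pointing down, gripper open.
Joint ranges: [-2.86, 2.86], [-0.3, 2.09], [-1.38, 1.24], [0.06, 2.45], [-1.56, 4.7], [0.09, 2.05], [-2.69, 2.69]. Speed limits (rad/s): [2.57, 2.57, 3.14, 3.14, 3.14, 3.14, 3.14].

### API

Orientations are given as a rotation vector (axis times angle).
In Python, from bench import ctrl gives the robot as it stands. The module is installed in compiled form; this text tells all that it offers.
- The arm moves only by the shell command python3 -m jog 'ROWS' [FORCE]. ROWS is JSON, a list of rows, each an object with "rot": the turn, a rotation vector about the tool's x, y, z in units of 5 degrees (1.0 is 5 degrees), a list of three; "travel": the shift along the tool's x, y, z in units of 0.3 m (1.0 is 0.3 m), a list of three; "jaw": the closure, from -1 (fully open) to 1 (shut), so that 0 is half open. In form: [{"rot": [ax, ay, az], "travel": [tx, ty, tz], "jaw": jaw}, ...]. A call has 1 to 8 rows; each row shifts and turns the commanded pose from where the row before left it, along the tool's axes as they then stand; what a row does not reach is not made up. A row lasts 1/10 s, in which the tool goes at most 50 mm and 8.59 degrees, less where a joint would pass 70% of its speed; a pose out of reach is approached as far as the arm can. A call with a number of a shift or a turn outside -1 to 1 is refused whole. A call with a gripper value outside its range is refused whole. The fingers move at their own pace and stop on an object; FORCE is the grip in N (left out, the last holds). Time passes only in rows, so rows that do not move let the fingers close. It gives the time, the measured TCP pose, the force and the opening at its end, in the units of the state.
- ctrl.get_state(): the state, without advancing time (a new reading comes with each control period).
- ctrl.get_image(name): name is "scene" or "top"; returns the picture (480x640x3 uint8, red, green, blue); there is no depth.
- ctrl.camera_model(name): a dict with "mtx" (3x3 intrinsics, pixels), "extrinsics" (4x4, takes a point from world to camera coordinates). Camera axes: x right, y up, looking along -z (the intrinsics and any distortion apply to the point x, -y, -z); pixel columns grow to the right and rows downward; lengths in m; the calibration is good to about 2 mm. A picture is of the moment at which its call begins. camera_model takes no time and is no camera call.
- ctrl.close_job(): hands the job in, once; it reports no verdict.
The state is a dict: "time": time; "joint_positions": joint angles; "qd": joint speeds; "joint_torque": joint torques, N m; "position": TCP position; "tool_rot": TCP orientation; "ft_force": force on the tool from outside, world axes, zero at the start; "torque": the same for the moment, N m; "grip_width": opening from 0.0 (shut) to 1.0 (fully open).
Only numpy, scipy, OpenCV 4.12 (cv2) and the standard library are available. Lean on these libraries where they do the work, as an engineer would, in place of code of your own. Each camera call takes 0.05 s, during which the arm holds its last target.

## Working session

There is one attempt and no reset: what is moved stays moved. The work goes in short steps, Python scripts to look and compute and a shell command to move; the robot and the scene stay as the last step left them, time stands still between calls to the robot, and variables do not carry over. Pictures are saved under pics/ and viewed, and the job is handed in when it is done.

```bash
mkdir -p pics
python3 - <<'E'
from bench import ctrl
import cv2
s=ctrl.get_state()
for k,v in s.items(): print(k,v)
for n in("scene","top"):
    cv2.imwrite(f"pics/{n}0.png",ctrl.get_image(n)[:,:,::-1]); print(ctrl.camera_model(n))
E
```

```text
time 0.0
joint_positions [ 1.28709489  0.32181564 -0.07007488  1.45168128  0.02256543  1.37080313
 -0.05691293]
qd [-3.60015187e-05 -5.99454091e-04 -7.11878650e-07  4.42971718e-04
  1.62248676e-03  1.33187439e-03  2.68674727e-04]
joint_torque [ 8.38671731e-04 -4.91281271e+01 -4.03451454e-01 -3.12525022e+01
 -6.40631374e-02  4.38586192e-02  1.65721904e-04]
position [ 0.19051587 -0.62086669  0.22146306]
tool_rot [ 2.06168221  0.31130056 -2.06241757]
ft_force [ 0.83288904 -1.19343517 -0.2396241 ]
torque [ 0.01757486  0.00408053 -0.02068966]
grip_width 1.000852437946398
{'mtx': array([[518.69294019,   0.        , 319.77535884],
       [  0.        , 518.69294019, 239.29425057],
       [  0.        ,   0.        ,   1.        ]]), 'extrinsics': array([[ 0.43677159,  0.89955305, -0.00590658, -0.252624  ],
       [-0.52905817,  0.26217975,  0.80706829,  0.25996263],
       [ 0.72754933, -0.34937958,  0.59042856, -1.68074855],
       [ 0.        ,  0.        ,  0.        ,  1.        ]])}
{'mtx': array([[487.72964932,   0.        , 317.0493004 ],
       [  0.        , 487.72964932, 241.27218002],
       [  0.        ,   0.        ,   1.        ]]), 'extrinsics': array([[ 0.01083546, -0.99976438,  0.01880905, -0.01888774],
       [ 0.9962285 ,  0.01241276,  0.0858761 , -0.59919666],
       [-0.08608934,  0.01780761,  0.99612826, -1.09485921],
       [ 0.        ,  0.        ,  0.        ,  1.        ]])}
```

View pics/scene0.png

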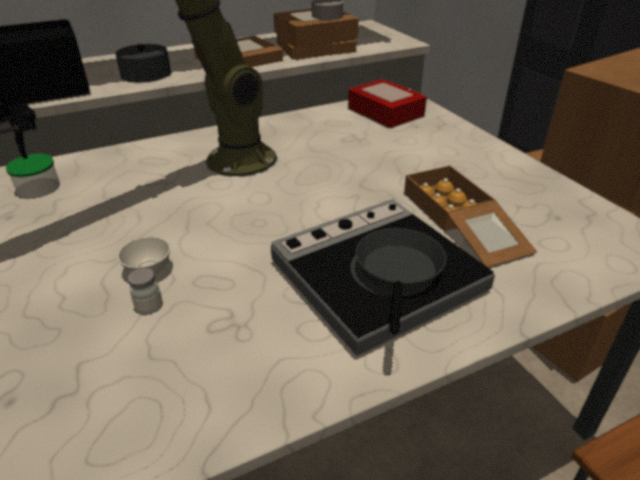

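View pics/top0.png

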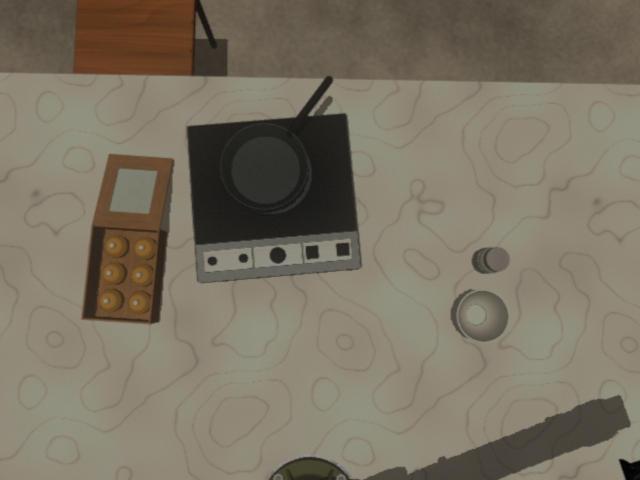

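The top view shows, left to right, the heat keys near (212,261) and (243,258), the start key at (278,255), and the lock keys near (312,252) and (343,249). The pan is behind the strip, the box is to the left, and the bowl and jar are to the right.

```bash
cat > h.py <<'E'
import numpy as np,cv2
from bench import ctrl
def ray(n,u,v,z):
    m=ctrl.camera_model(n);K=m['mtx'];E=m['extrinsics']
    d=np.linalg.inv(K)@[u,v,1];d=d*[1,-1,-1];R=E[:3,:3];c=-R.T@E[:3,3];w=R.T@d
    return c+w*(z-c[2])/w[2]
def blob(im,u,v,r=13,t=None):
    g=cv2.cvtColor(im,cv2.COLOR_BGR2GRAY).astype(np.uint8)
    p=g[v-r:v+r+1,u-r:u+r+1]
    th,b=cv2.threshold(p,0,255,cv2.THRESH_BINARY_INV+cv2.THRESH_OTSU)
    n,l,s,c=cv2.connectedComponentsWithStats(b)
    k=l[r,r];return c[k]+[u-r,v-r],s[k][2:]
E
python3 - <<'E'
from h import *
im=cv2.imread('pics/top0.png');P={}
for n,u,v in [('hl',212,261),('hr',243,258),('start',278,255),('ll',312,252),('lr',343,249)]:
    c,s=blob(im,u,v,9 if n!='start' else 11);P[n]=ray('top',*c,.075);print(n,c,s,P[n])
d=P['ll']-P['lr'];print(np.linalg.norm(d),np.degrees(np.arctan2(-d[0],d[1])))
d=P['hl']-P['lr'];print(np.linalg.norm(d),np.degrees(np.arctan2(-d[0],d[1])))
im2=cv2.imread('pics/scene0.png')
for n,u,v in [('hl',392,208),('hr',370,215),('start',345,224),('ll',318,234),('lr',293,243)]:
    c,s=blob(im2,u,v,8);print(n,c,s,ray('scene',*c,.075))
from scipy.spatial.transform import Rotation as R
print(R.from_rotvec(ctrl.get_state()['tool_rot']).as_matrix())
cv2.imwrite('pics/crops.png',np.vstack([cv2.resize(im[220:300,180:380],(800,320),interpolation=cv2.INTER_CUBIC),cv2.resize(im2[190:260,270:430],(800,280),interpolation=cv2.INTER_CUBIC)[:280]]))
E
```

```text
hl [211.89552239 260.65671642] [ 9  9 67] [0.54985323 0.2178442  0.075     ]
hr [243.02941176 257.94117647] [ 9  9 68] [0.55657824 0.150277   0.075     ]
start [277.28217822 254.76732673] [ 16  16 202] [0.56441115 0.07568638 0.075     ]
ll [311.72258065 251.72258065] [ 13  14 155] [5.71994949e-01 4.00102515e-04 7.50000000e-02]
lr [342.37735849 248.93710692] [ 14  13 159] [ 0.578935   -0.06684674  0.075     ]
0.06760400831944434 5.892216426227153
0.28617246611024644 5.832651331367705
hl [392.07692308 206.43589744] [ 7  6 39] [0.55541075 0.21421195 0.075     ]
hr [370.         214.30952381] [ 7  7 42] [0.56180021 0.1462     0.075     ]
start [344.79130435 223.6       ] [ 13  10 115] [0.56988933 0.07146641 0.075     ]
ll [318.16216216 233.10810811] [ 15  11 111] [ 0.57689516 -0.00298527  0.075     ]
lr [292.62831858 242.56637168] [ 15  12 113] [ 0.58449667 -0.07149019  0.075     ]
[[-5.75697477e-04  2.93432976e-01 -9.55979475e-01]
 [ 1.60873306e-03 -9.55978125e-01 -2.93433530e-01]
 [-9.99998540e-01 -1.70684473e-03  7.82988656e-05]]
```

View pics/crops.png

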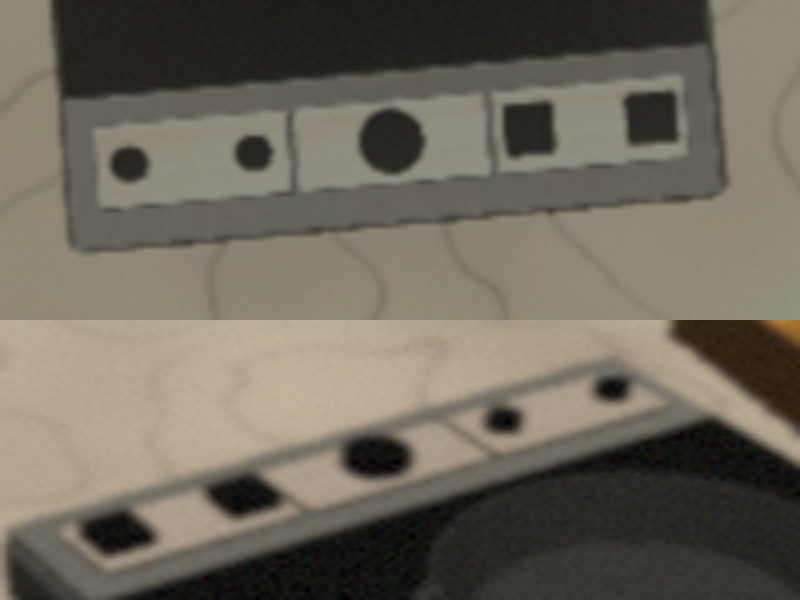

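```bash
python3 -m jog '[{"rot":[1.125,0,0],"travel":[0,0,0],"jaw":-0.22},{"rot":[1,0,0],"travel":[0,0,0],"jaw":-0.22}]'; python3 -m jog '[{"rot":[1,0,0],"travel":[0,0,0],"jaw":-0.22},{"rot":[1,0,0],"travel":[0,0,0],"jaw":-0.22},{"rot":[0.25,0,0],"travel":[0,0,0],"jaw":-0.22},{"rot":[0,0,0],"travel":[0,-0.11,-0.09],"jaw":-0.22},{"rot":[0,0,0],"travel":[0,-0.11,-0.09],"jaw":-0.22},{"rot":[0,0,0],"travel":[0,-0.11,-0.09],"jaw":-0.22},{"rot":[0,0,0],"travel":[0,-0.11,-0.09],"jaw":-0.22},{"rot":[0,0,0],"travel":[0,-0.11,-0.09],"jaw":-0.22}]'
```

```text
time: 0.9
position: [0.309, -0.4419, 0.2224]
tool_rot: [2.168, 0.112, -2.169]
ft_force: [0.7, -1.2, 0.3]
grip_width: 0.613out of range: row 1 has 1.125, outside -1 to 1
```

```bash
cat >> h.py <<'E'
from scipy.spatial.transform import Rotation as R
def plan(x,y,z,yaw=5.85):
    s=ctrl.get_state();M=R.from_rotvec(s['tool_rot']).as_matrix();a=np.radians(yaw)
    T=np.column_stack([[0,0,-1],[np.sin(a),-np.cos(a),0],[-np.cos(a),-np.sin(a),0]])
    print('t',s['time'],'p',s['position'],'w',s['grip_width'],'f',s['ft_force'])
    print('travel',M.T@(np.array([x,y,z])-s['position'])/.3,'rot',np.degrees(R.from_matrix(M.T@T).as_rotvec())/5)
E
python3 -c "
from h import *
plan(.577,-.0345,.2)"
```

```text
t 0.9 p [ 0.30895946 -0.44192236  0.22240539] w 0.6127837303778297 f [ 0.70534304 -1.15688618  0.34069344]
travel [ 0.07444179 -1.25919144 -1.02816605] rot [ 0.00833963  0.00199214 -0.00058389]
```

```bash
python3 -m jog '[{"rot":[0,0,0],"travel":[0,-0.12,-0.1],"jaw":-0.22},{"rot":[0,0,0],"travel":[0,-0.12,-0.1],"jaw":-0.22},{"rot":[0,0,0],"travel":[0,-0.12,-0.1],"jaw":-0.22},{"rot":[0,0,0],"travel":[0,-0.12,-0.1],"jaw":-0.22},{"rot":[0,0,0],"travel":[0,-0.12,-0.1],"jaw":-0.22},{"rot":[0,0,0],"travel":[0,-0.12,-0.1],"jaw":-0.22},{"rot":[0,0,0],"travel":[0,-0.12,-0.1],"jaw":-0.22},{"rot":[0,0,0],"travel":[0,-0.12,-0.1],"jaw":-0.22}]';  python3 -c "
from h import *
plan(.577,-.0345,.12)"
```

```text
time: 1.7
position: [0.5185, -0.1311, 0.2226]
tool_rot: [2.169, 0.111, -2.168]
ft_force: [-0.1, -0.1, 0.2]
grip_width: 0.611
t 1.7 p [ 0.51852681 -0.13112209  0.22261173] w 0.6107460249356179 f [-0.09915416 -0.08728388  0.19963315]
travel [ 0.34189093 -0.30059147 -0.22686493] rot [ 0.00726923 -0.00162414 -0.00687529]
```

```bash
python3 -m jog '[{"rot":[0,0,0],"travel":[0,-0.1,-0.075],"jaw":-0.22},{"rot":[0,0,0],"travel":[0,-0.1,-0.075],"jaw":-0.22},{"rot":[0,0,0],"travel":[0.08,-0.05,-0.04],"jaw":-0.22},{"rot":[0,0,0],"travel":[0.1,0,0],"jaw":-0.22},{"rot":[0,0,0],"travel":[0.1,0,0],"jaw":-0.22},{"rot":[0,0,0],"travel":[0.03,0,0],"jaw":-0.22},{"rot":[0,0,0],"travel":[0,0,0],"jaw":-0.22},{"rot":[0,0,0],"travel":[0,0,0],"jaw":-0.22}]';  python3 -c "
from h import *
plan(.577,-.0345,.09)
for n in('scene','top'):
    im=ctrl.get_image(n)[:,:,::-1];cv2.imwrite(f'pics/{n}1.png',im)
    a=im[150:290,230:430] if n=='scene' else im[200:300,200:400]
    cv2.imwrite(f'pics/{n}1c.png',cv2.resize(a,None,fx=4,fy=4,interpolation=cv2.INTER_CUBIC))
"
```

```text
time: 2.5
position: [0.5678, -0.0526, 0.1308]
tool_rot: [2.171, 0.11, -2.167]
ft_force: [0.7, -0.2, 0.7]
grip_width: 0.608
t 2.5 p [ 0.56780401 -0.05259417  0.13081549] w 0.6075834449676697 f [ 0.70323872 -0.17929065  0.74547817]
travel [ 0.13608738 -0.05696018 -0.03637591] rot [-0.00710782 -0.01936243 -0.00522536]
```

View pics/scene1c.png

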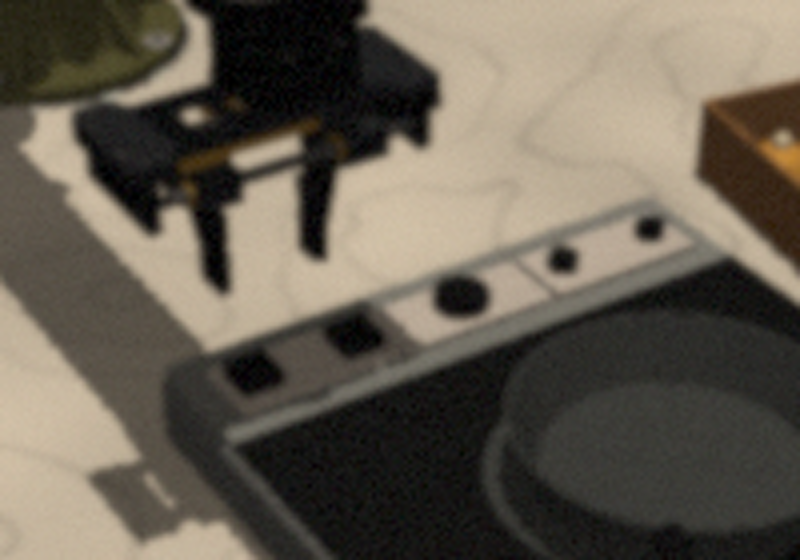

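View pics/top1c.png

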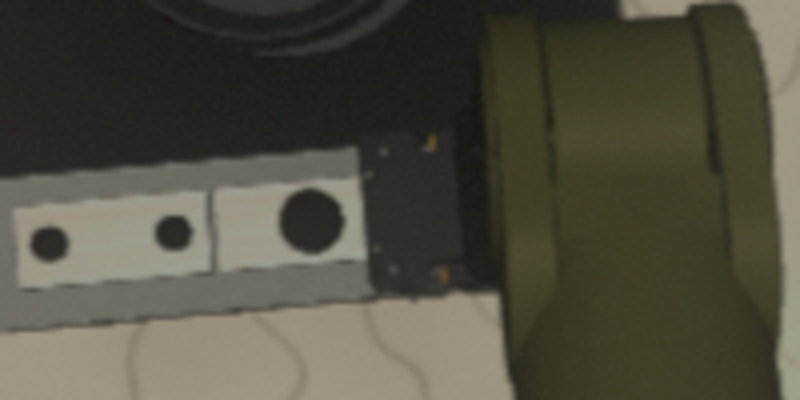

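The scene view shows the tips at about (284.5,222) and (309,214), above and just short of the lock keys. I'll compare that with the projected tip positions.

```bash
python3 - <<'E'
from h import *
m=ctrl.camera_model('scene');s=ctrl.get_state();M=R.from_rotvec(s['tool_rot']).as_matrix()
for h in(.026,.030,.034,.038):
  for dz in (0,.008):
    o=[]
    for sg in(1,-1):
        p=s['position']+M[:,1]*sg*h+[0,0,dz];c=m['extrinsics'][:3]@np.r_[p,1];q=m['mtx']@(c*[1,-1,-1]);o.append((q[:2]/q[2]).round(1))
    print(h,dz,o)
E
python3 -m jog '[{"rot":[0,0,0],"travel":[0,-0.055,-0.036],"jaw":-0.22},{"rot":[0,0,0],"travel":[0.06,0,0],"jaw":-0.22},{"rot":[0,0,0],"travel":[0.05,0,0],"jaw":-0.22},{"rot":[0,0,0],"travel":[0,0,0],"jaw":-0.22},{"rot":[0,0,0],"travel":[0,0,0],"jaw":-0.22}]'
python3 -c "
from h import *
plan(.577,-.0345,.085)
for n in('scene',):
    im=ctrl.get_image(n)[:,:,::-1];cv2.imwrite(f'pics/{n}2.png',im)
    a=im[170:270,250:390]
    cv2.imwrite(f'pics/{n}2c.png',cv2.resize(a,None,fx=5.6,fy=5.6,interpolation=cv2.INTER_CUBIC))
"
```

```text
0.026 0 [array([286.4, 219.9]), array([306.4, 213.1])]
0.026 0.008 [array([286.2, 216.9]), array([306.4, 210.1])]
0.03 0 [array([284.8, 220.4]), array([307.9, 212.6])]
0.03 0.008 [array([284.7, 217.4]), array([307.9, 209.6])]
0.034 0 [array([283.3, 220.9]), array([309.4, 212.1])]
0.034 0.008 [array([283.1, 218. ]), array([309.4, 209.1])]
0.038 0 [array([281.7, 221.5]), array([310.9, 211.6])]
0.038 0.008 [array([281.5, 218.5]), array([310.9, 208.6])]
time: 3.1
position: [0.5759, -0.0355, 0.0966]
tool_rot: [2.169, 0.109, -2.17]
ft_force: [-0.3, 0.1, 0.2]
grip_width: 0.612
t 3.1 p [ 0.57594687 -0.03546341  0.09664264] w 0.611693791635576 f [-0.25485817  0.08581095  0.22939128]
travel [ 0.03880667 -0.00285156 -0.00383001] rot [-0.01622516  0.00430652 -0.00275039]
```

View pics/scene2c.png

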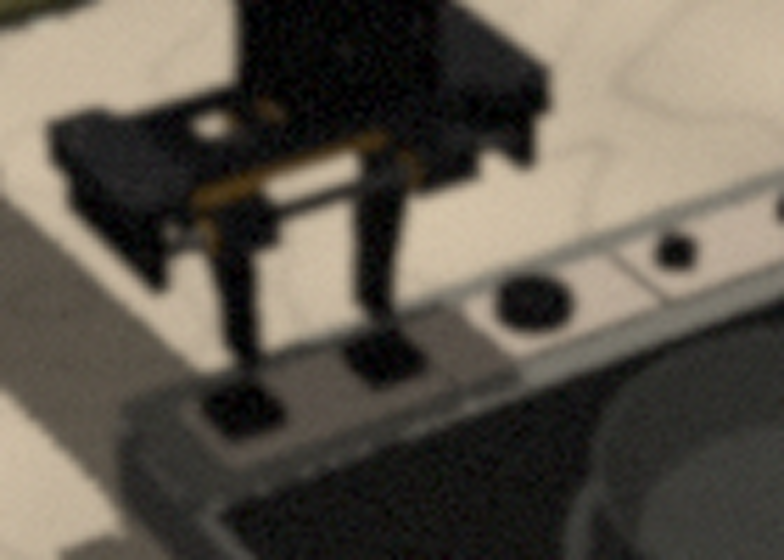

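The tips line up with the keys, with the spacing slightly narrow. I'll open a little and go down.

```bash
python3 -m jog '[{"rot":[0,0,0],"travel":[0.03,-0.005,-0.003],"jaw":-0.29},{"rot":[0,0,0],"travel":[0.02,0,0],"jaw":-0.29},{"rot":[0,0,0],"travel":[0.01,0,0],"jaw":-0.29},{"rot":[0,0,0],"travel":[0,0,0],"jaw":-0.29}]'
python3 -m jog '[{"rot":[0,0,0],"travel":[0.01,0,0],"jaw":-0.29},{"rot":[0,0,0],"travel":[0.005,0,0],"jaw":-0.29},{"rot":[0,0,0],"travel":[0,0,0],"jaw":-0.29}]'
python3 -c "
from h import *
plan(.577,-.0345,.069)
for n in('scene',):
    im=ctrl.get_image(n)[:,:,::-1];cv2.imwrite(f'pics/{n}3.png',im)
    a=im[170:270,250:390]
    cv2.imwrite(f'pics/{n}3c.png',cv2.resize(a,None,fx=5.6,fy=5.6,interpolation=cv2.INTER_CUBIC))
"
```

```text
time: 3.55
position: [0.5763, -0.0333, 0.0778]
tool_rot: [2.168, 0.11, -2.171]
ft_force: [0.6, 0.3, -0.3]
grip_width: 0.646
time: 3.85
position: [0.5772, -0.0333, 0.0744]
tool_rot: [2.17, 0.11, -2.168]
ft_force: [-0.8, -0.8, 2.6]
grip_width: 0.65
t 3.85 p [ 0.57719591 -0.03328845  0.07444185] w 0.6501551048890326 f [-0.78674389 -0.77091049  2.63904946]
travel [0.01813982 0.00394667 0.00107164] rot [-0.00720207 -0.00814108 -0.00310042]
```

View pics/scene3c.png

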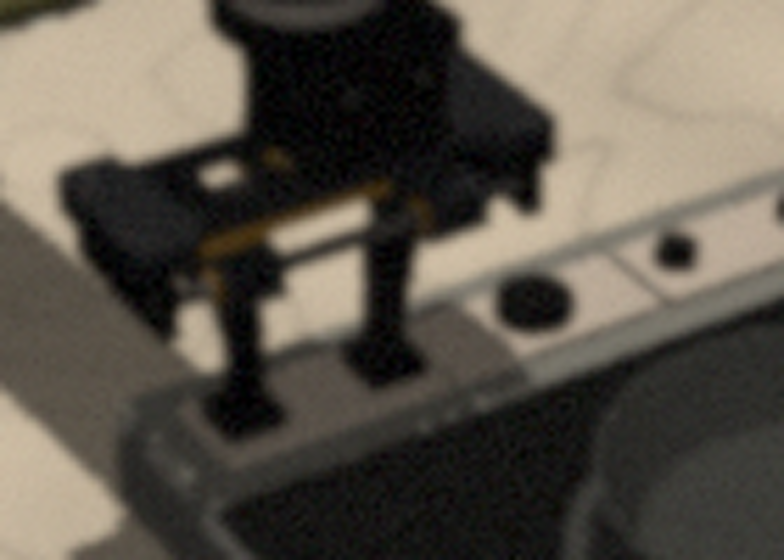

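Both tips are on the square caps, at about (243,410) and (385,355) in the crop, with 2.6 N of contact force. I'll press them down.

```bash
python3 -m jog '[{"rot":[0,0,0],"travel":[0.01,0,0],"jaw":-0.29},{"rot":[0,0,0],"travel":[0.01,0,0],"jaw":-0.29},{"rot":[0,0,0],"travel":[0,0,0],"jaw":-0.29}]'; python3 -m jog '[{"rot":[0,0,0],"travel":[0.005,0,0],"jaw":-0.29},{"rot":[0,0,0],"travel":[0,0,0],"jaw":-0.29}]'
```

```text
time: 4.2
position: [0.5773, -0.0333, 0.0694]
tool_rot: [2.17, 0.109, -2.168]
ft_force: [-3.8, -0.6, 10.5]
grip_width: 0.647
time: 4.4
position: [0.5773, -0.0333, 0.0693]
tool_rot: [2.169, 0.109, -2.168]
ft_force: [-6.3, -0.9, 19.4]
grip_width: 0.645
```

```bash
python3 -m jog '[{"rot":[0,0,0],"travel":[0.003,0,0],"jaw":-0.29},{"rot":[0,0,0],"travel":[0,0,0],"jaw":-0.29},{"rot":[0,0,0],"travel":[0,0,0],"jaw":-0.29}]'
python3 -c "
from h import *
plan(.577,-.0345,.069);print(ctrl.get_state()['torque'])
im=ctrl.get_image('scene')[:,:,::-1];cv2.imwrite('pics/s4.png',im)
cv2.imwrite('pics/s4c.png',cv2.resize(im[215:265,270:340],None,fx=11,fy=11,interpolation=cv2.INTER_CUBIC))
"
```

```text
time: 4.7
position: [0.5773, -0.0333, 0.0692]
tool_rot: [2.169, 0.108, -2.168]
ft_force: [-8.0, 0.1, 23.1]
grip_width: 0.646
t 4.7 p [ 0.57731515 -0.03327517  0.06923138] w 0.6457691971933789 f [-7.97866572  0.05794009 23.08338831]
travel [0.00077727 0.00395419 0.00145863] rot [-0.0087191  -0.00690067 -0.01992165]
[ 0.08651816  2.02756103 -0.01773757]
```

View pics/s4c.png

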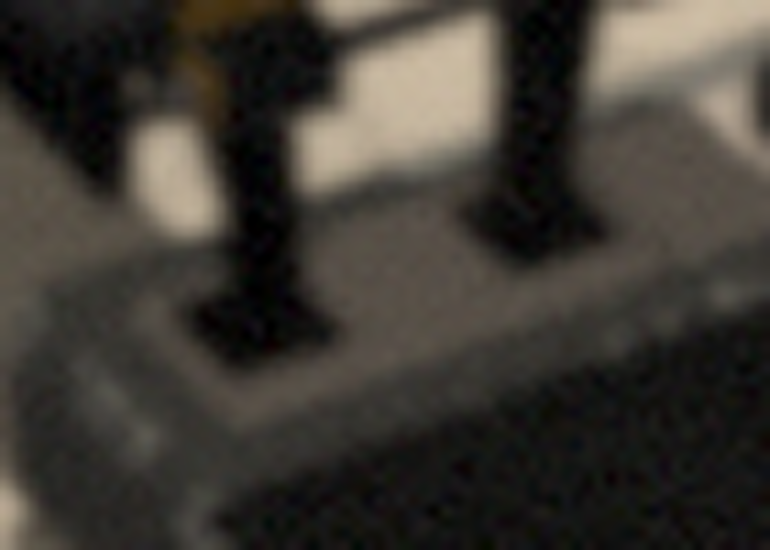

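The force is balanced: 23 N in total with a roll moment of about 0.09 N·m, so each key takes over 10 N. Both caps look sunk. I'll hold for at least 2.5 s.

```bash
H='x'; python3 -m jog '[{"rot":[0,0,0],"travel":[0,0,0],"jaw":-0.29},{"rot":[0,0,0],"travel":[0,0,0],"jaw":-0.29},{"rot":[0,0,0],"travel":[0,0,0],"jaw":-0.29},{"rot":[0,0,0],"travel":[0,0,0],"jaw":-0.29},{"rot":[0,0,0],"travel":[0,0,0],"jaw":-0.29},{"rot":[0,0,0],"travel":[0,0,0],"jaw":-0.29},{"rot":[0,0,0],"travel":[0,0,0],"jaw":-0.29},{"rot":[0,0,0],"travel":[0,0,0],"jaw":-0.29}]'
python3 -m jog '[{"rot":[0,0,0],"travel":[0,0,0],"jaw":-0.29},{"rot":[0,0,0],"travel":[0,0,0],"jaw":-0.29},{"rot":[0,0,0],"travel":[0,0,0],"jaw":-0.29},{"rot":[0,0,0],"travel":[0,0,0],"jaw":-0.29},{"rot":[0,0,0],"travel":[0,0,0],"jaw":-0.29},{"rot":[0,0,0],"travel":[0,0,0],"jaw":-0.29},{"rot":[0,0,0],"travel":[0,0,0],"jaw":-0.29},{"rot":[0,0,0],"travel":[0,0,0],"jaw":-0.29}]'
python3 -m jog '[{"rot":[0,0,0],"travel":[0,0,0],"jaw":-0.29},{"rot":[0,0,0],"travel":[0,0,0],"jaw":-0.29},{"rot":[0,0,0],"travel":[0,0,0],"jaw":-0.29},{"rot":[0,0,0],"travel":[0,0,0],"jaw":-0.29},{"rot":[0,0,0],"travel":[0,0,0],"jaw":-0.29},{"rot":[0,0,0],"travel":[0,0,0],"jaw":-0.29},{"rot":[0,0,0],"travel":[0,0,0],"jaw":-0.29},{"rot":[0,0,0],"travel":[0,0,0],"jaw":-0.29}]'
python3 -m jog '[{"rot":[0,0,0],"travel":[0,0,0],"jaw":-0.29},{"rot":[0,0,0],"travel":[0,0,0],"jaw":-0.29},{"rot":[0,0,0],"travel":[0,0,0],"jaw":-0.29},{"rot":[0,0,0],"travel":[0,0,0],"jaw":-0.29}]'
```

```text
time: 5.55
position: [0.5773, -0.0333, 0.0692]
tool_rot: [2.169, 0.108, -2.168]
ft_force: [-9.3, 0.2, 23.9]
grip_width: 0.646
time: 6.35
position: [0.5773, -0.0333, 0.0692]
tool_rot: [2.169, 0.108, -2.168]
ft_force: [-8.7, 0.4, 24.5]
grip_width: 0.642
time: 7.15
position: [0.5773, -0.0333, 0.0692]
tool_rot: [2.169, 0.108, -2.168]
ft_force: [-8.8, 0.4, 23.5]
grip_width: 0.645
time: 7.55
position: [0.5773, -0.0333, 0.0692]
tool_rot: [2.169, 0.108, -2.168]
ft_force: [-8.4, -0.2, 23.8]
grip_width: 0.644
```

```bash
python3 -m jog '[{"rot":[0,0,0],"travel":[-0.03,0,0],"jaw":-0.29},{"rot":[0,0,0],"travel":[-0.05,0,0],"jaw":-0.29},{"rot":[0,0,0],"travel":[-0.1,0,0],"jaw":-0.29},{"rot":[0,0,0],"travel":[0,0,0],"jaw":-0.29},{"rot":[0,0,0],"travel":[0,0,0],"jaw":1},{"rot":[0,0,0],"travel":[0,0,0],"jaw":1}]'
python3 -c "
from h import *
plan(.566,.0745,.12)
im=ctrl.get_image('scene')[:,:,::-1];cv2.imwrite('pics/s5.png',im)
cv2.imwrite('pics/s5c.png',cv2.resize(im[150:260,250:410],None,fx=5,fy=5,interpolation=cv2.INTER_CUBIC))
"
```

```text
time: 8.15
position: [0.576, -0.0334, 0.1186]
tool_rot: [2.167, 0.11, -2.171]
ft_force: [-0.2, -0.8, -0.7]
grip_width: 0.538
t 8.15 p [ 0.5760154  -0.03341763  0.11863549] w 0.5379873554889357 f [-0.1524289  -0.76856213 -0.67841046]
travel [-0.0044855  -0.36125801 -0.00318541] rot [-0.00826589  0.02034096  0.00218124]
```

View pics/s5c.png

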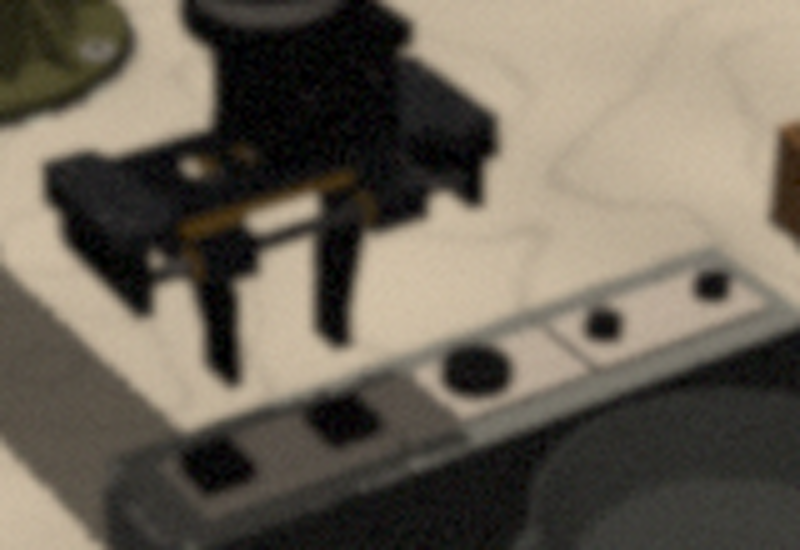

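Both lock keys are back up, at about (215,463) and (343,415) in the crop. Next I'll shut the jaw and move over the start key at (477,370).

```bash
python3 -m jog '[{"rot":[0,0,0],"travel":[0,-0.12,-0.001],"jaw":1},{"rot":[0,0,0],"travel":[0,-0.12,-0.001],"jaw":1},{"rot":[0,0,0],"travel":[0,-0.12,-0.001],"jaw":1},{"rot":[0,0,0],"travel":[0,0,0],"jaw":1},{"rot":[0,0,0],"travel":[0.06,0,0],"jaw":1},{"rot":[0,0,0],"travel":[0,0,0],"jaw":1},{"rot":[0,0,0],"travel":[0,0,0],"jaw":1},{"rot":[0,0,0],"travel":[0,0,0],"jaw":1}]'
python3 -c "
from h import *
plan(.566,.0745,.08)
im=ctrl.get_image('scene')[:,:,::-1];cv2.imwrite('pics/s6.png',im)
cv2.imwrite('pics/s6c.png',cv2.resize(im[150:260,270:430],None,fx=5,fy=5,interpolation=cv2.INTER_CUBIC))
"
```

```text
time: 9.0
position: [0.567, 0.0737, 0.1018]
tool_rot: [2.17, 0.109, -2.17]
ft_force: [-0.8, 0.1, 0.2]
grip_width: 0.006
t 9.0 p [0.5670029  0.07373222 0.10184635] w 0.005649597066504983 f [-0.76514611  0.12649531  0.21914201]
travel [ 0.07282081 -0.0028867   0.0030733 ] rot [-0.01680546 -0.00068028 -0.00071262]
```

View pics/s6c.png

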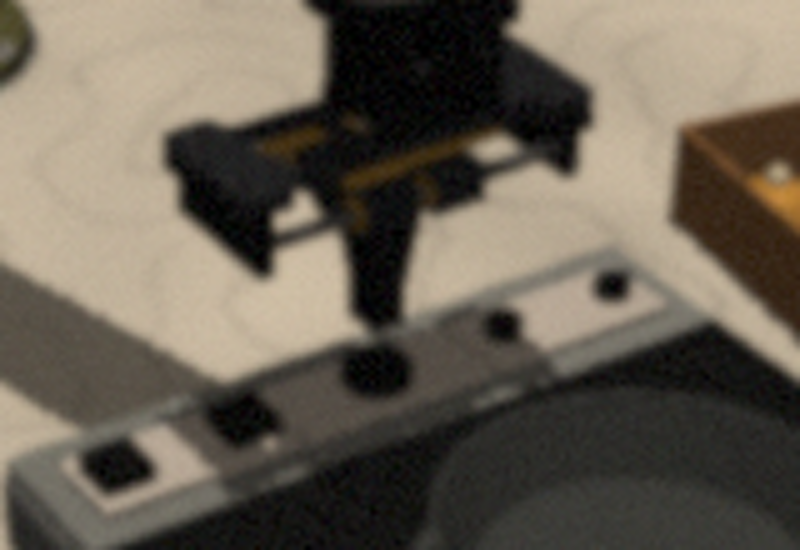

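The shut tips are directly above the start key, with the cap at about (377,370) in the crop. I'll press it.

```bash
python3 -m jog '[{"rot":[0,0,0],"travel":[0.05,0,0],"jaw":1},{"rot":[0,0,0],"travel":[0.03,0,0],"jaw":1},{"rot":[0,0,0],"travel":[0.01,0,0],"jaw":1},{"rot":[0,0,0],"travel":[0.01,0,0],"jaw":1},{"rot":[0,0,0],"travel":[0.008,0,0],"jaw":1},{"rot":[0,0,0],"travel":[0,0,0],"jaw":1},{"rot":[0,0,0],"travel":[0,0,0],"jaw":1}]'; python3 -m jog '[{"rot":[0,0,0],"travel":[0.005,0,0],"jaw":1},{"rot":[0,0,0],"travel":[0,0,0],"jaw":1},{"rot":[0,0,0],"travel":[0,0,0],"jaw":1}]'
```

```text
time: 9.75
position: [0.5665, 0.0741, 0.0695]
tool_rot: [2.168, 0.11, -2.17]
ft_force: [-2.6, -2.2, 3.6]
grip_width: 0.007
time: 10.05
position: [0.5666, 0.0741, 0.0693]
tool_rot: [2.168, 0.109, -2.169]
ft_force: [-6.3, -2.4, 12.6]
grip_width: 0.006
```

```bash
python3 -m jog '[{"rot":[0,0,0],"travel":[0.002,0,0],"jaw":1},{"rot":[0,0,0],"travel":[0,0,0],"jaw":1},{"rot":[0,0,0],"travel":[0,0,0],"jaw":1},{"rot":[0,0,0],"travel":[0,0,0],"jaw":1}]'; python3 -m jog '[{"rot":[0,0,0],"travel":[-0.03,0,0],"jaw":1},{"rot":[0,0,0],"travel":[-0.06,0,0],"jaw":1},{"rot":[0,0,0],"travel":[-0.12,0,0],"jaw":1},{"rot":[0,0,0],"travel":[-0.12,0,0],"jaw":1},{"rot":[0,0,0],"travel":[0,0,0],"jaw":1},{"rot":[0,0,0],"travel":[0,0,0],"jaw":1},{"rot":[0,0,0],"travel":[0,0,0],"jaw":1}]'
python3 -c "
from h import *
plan(.566,.0745,.08)
im=ctrl.get_image('scene')[:,:,::-1];cv2.imwrite('pics/s7.png',im)
"
```

```text
time: 10.45
position: [0.5666, 0.0741, 0.0692]
tool_rot: [2.168, 0.108, -2.169]
ft_force: [-7.8, -2.5, 15.9]
grip_width: 0.002
time: 11.15
position: [0.5663, 0.0741, 0.165]
tool_rot: [2.168, 0.11, -2.171]
ft_force: [0.3, -0.1, -0.4]
grip_width: 0.009
t 11.15 p [0.56627001 0.0741164  0.16502175] w 0.008984392460899703 f [ 0.27929194 -0.09915854 -0.39342026]
travel [ 0.28340658 -0.0013584   0.00041632] rot [-0.00733597  0.01413419  0.00020065]
```

View pics/s7.png

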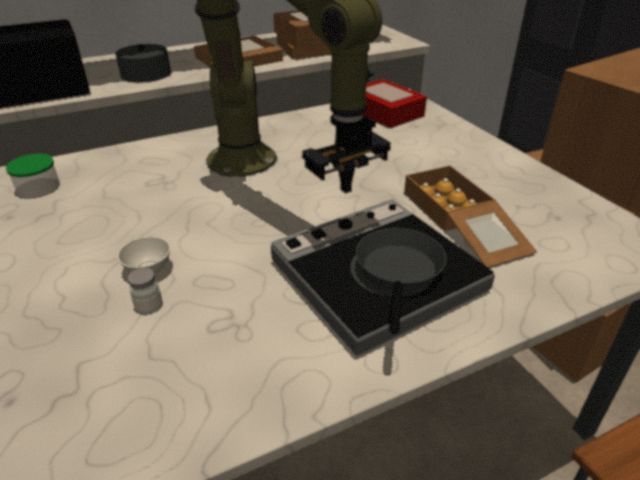

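The arm is clear of the hob with its tips near (346,190), and all the keys are up. The pan, box, bowl and jar are where they were.

```bash
python3 -c "
from bench import ctrl
print(ctrl.close_job())"
```

```text
the job is handed in; nothing more can be done
None
```

The job is done and handed in, at about 11.2 s on the robot's clock. I got no verdict back.

- **Lock keys:** I pressed both square keys together, one fingertip on each, until they stopped about 6 mm down. I held them there for about 3 s at 23–24 N in total. The load was nearly equal on both keys, so each took over 10 N. I then raised the arm, and the image showed both keys back up.
- **Start key:** I pressed the large round key with the fingers shut until it stopped at the same depth, at about 16 N, then released it.
- **Last checks:** The tool was clear at z = 0.165 m with about 0 N on it. In the last image all keys look up, and the pan, pastry box, bowl and jar look unmoved. The small heat keys were not touched.
- **Disagreements and slips:** The two cameras differed by about 5 mm on the key positions, probably because the scene camera also sees the sides of the caps. I used a position between the two, nearer the top camera's. The first move was refused because a turn was out of range, and it moved nothing. Key depth was judged from force, tool height and images, since the key joints can't be read directly.

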